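# Draw up the sprung recipe post from its drawer and hold it

## Robot

A 7-joint arm with a two-finger parallel gripper is mounted at the origin on the work surface. World frame = base frame: x ahead of the robot, y to its left, z up, the work surface at z = 0. Lengths are in m, angles in rad, forces in N, time in s.
With the tool pointing down it reaches from about 0.4 to 0.85 m from the base axis. Payload 4.5 kg.
Tool frame: the origin (TCP) lies at the very end of the fingers, on their centre line; the grasp point (between the pads) lies 19 mm behind it (r.grip_point_offset is the distance from the TCP to the grasp point, in m); z points along the fingers, y is the line along which they close (so a half turn about z gives the same grasp; the last joint's range is limited). The gripper opens to 88 mm and grips with 3 to 60 N. Pads are 18 mm wide; open, the fingers measure 123 mm over their backs; the gripper's body (75 mm by 187 mm) begins 45 mm behind the grasp point.
Start: joints at [1.354, 0.689, -0.195, 1.565, 0.157, 0.902, -0.215], TCP at [0.155, -0.605, 0.239] pointing down, gripper open.
Joint ranges: [-3.01, 3.01], [-0.46, 2.08], [-1.47, 1.51], [0.13, 2.56], [-1, 4.14], [0.04, 2.09], [-2.66, 2.66]. Speed limits (rad/s): [2.57, 2.57, 3.14, 3.14, 3.14, 3.14, 3.14].

## Interface

Orientations are given as a unit quaternion [x, y, z, w].
In Python, from plant import r gives the robot as it stands.
- The arm moves only by the tool carry_out, never from a script. Its argument "rows" is a list of rows, each a list of 3 entries, a list of its own where there are three numbers: the shift along the tool's x, y, z in cm, then the turn, a rotation vector about the tool's x, y, z in degrees, then the closure, from 0 (fully open) to 1 (shut). A call has 1 to 12 rows; each row is the pose to reach, as a shift and turn from the pose commanded when the call began, along the tool's axes at that moment; what a row does not reach only later rows make up. A row lasts 1/10 s, in which the tool goes at most 50 mm and 8.59 degrees, less where a joint would pass 70% of its speed; a pose out of reach is approached as far as the arm can. A call with a gripper value outside its range is refused whole. The fingers move at their own pace and stop on an object; "newtons" is the grip in N (left out, the last holds). Time passes only in rows, so rows that repeat a pose let the fingers close. It gives the time, the measured TCP pose, the force, the opening and the grip force at its end, in the units of the state.
- r.get_state(): the state, without advancing time (a new reading comes with each control period).
- r.snapshot(name): name is "side" or "top" or "wrist"; returns a dict with "image" (480x640x3 uint8, red, green, blue), "fx", "fy", "cx", "cy" (pixels), "pose" (4x4, takes a point from camera to world coordinates). Camera axes: x right, y up, looking along -z (the intrinsics and any distortion apply to the point x, -y, -z); pixel columns grow to the right and rows downward; lengths in m; the calibration is good to about 2 mm. A picture is of the moment at which its call begins. There is no depth.
- r.finish_job(): hands the job in; it is judged then, once.
The state is a dict: "clock": time; "q": joint angles; "qd": joint speeds; "joint_torque": joint torques, N m; "tool_pos": TCP position; "eef_rot": TCP orientation; "contact_force": force on the tool from outside, world axes, zero at the start; "moment": the same for the moment, N m; "opening": opening from 0.0 (shut) to 1.0 (fully open); "finger_force": force on a finger pad.
Only numpy, scipy, OpenCV 4.12 (cv2) and the standard library are available. Lean on these libraries where they do the work, as an engineer would, in place of code of your own. Each camera call takes 0.05 s, during which the arm holds its last target. There are 200 camera calls.

## Task

Pull the drawer of the small white counter-top unit out to its stop, then take the black knob of the telescoping post inside it and draw the rod straight up against its spring until the ring mark on the rod has just come out of the mouth of the tube. Finish while still holding the knob there, steady, so that I can clip the recipe board on the rod; the spring pulls it back in if you let go. Leave the soap bottle, mug and pepper mill where they are.

Things in the scene. Friction and masses are not known exactly. Their poses are not given: they have to be found in the camera images.
- cabinet: white drawer unit fixed to the counter, 280 deep (x) x 300 wide (y) x 240 mm high; origin on the counter under the middle of its open front, where the drawer's front panel closes against it; its own x axis points from there to its back, z up. Its drawer slides out along its -x. Its place and yaw differ each time.
- drawer (a joint): the drawer's travel in m: 0 shut, 0.150 at its stop, fully out; it may start a little ajar. About 3 N moves it and it stays where it is left. The front panel is 16 mm thick and reaches up to 236 mm above the counter.
- handle (a point): middle of the drawer's steel bar handle: a level round bar 12 mm thick, 130 mm long along the cabinet's y, 212 mm above the counter, 28 mm below the cabinet's top; its axis is 42 mm in front of the drawer front (36 mm free gap behind it). A post 60 mm either side of the middle carries it. Moves with the drawer.
- knob: black round knob on top of the telescoping rod: grip cylinder 28 mm diameter, 30 mm high, under a cap 36 mm diameter, 7 mm thick; origin in the middle of the grip cylinder, 183 mm above the counter when the rod is in. Under the cabinet's top until the drawer is out; then 85 mm in front of the cabinet and 65 mm behind the front panel, nothing over 80 mm high at its left and right. It does not turn.
- rod (a joint): how far the steel rod (12 mm diameter) is drawn up from its tube, in m: 0 in, 0.105 at the hard stop. At 0.085, the length mark, the lower edge of the dark ring (6 mm high, 15 mm diameter) on the rod is level with the tube's mouth. The spring pulls down with about 4 N at 0 and 10 N at the mark and draws the rod back when let go.
- tube_rim (a point): centre of the mouth of the post's fixed outer tube (25 mm diameter there), 155 mm above the counter, 123 mm behind the handle bar; the knob's underside is 13 mm above it when the rod is in. The tube's foot sits stiffly on a rail, up to 50 mm left or right of the drawer's middle, differing each time.
- soap: clear soap bottle with white cap, 56 mm diameter, 170 mm high, standing beside the cabinet; origin at the centre of its underside; leave alone
- mug: white mug, 80 mm diameter, 90 mm high; origin at the centre of its underside; leave alone
- mill: dark wooden pepper mill, 54 mm diameter, 152 mm high; origin at the centre of its underside; leave alone

How it is judged:
By the outcome, as a careful person would: the job done as asked, in the order asked, and still so for the second after the job is handed in, while the arm keeps its last pose, push and grip.
It also fails if it takes over 45 s, if anything falls off the work surface, if the arm or the gripper's body presses on something with over 40 N, if the wrist force passes 120 N, or if a joint passes its speed limit or range.

## Working session

There is one attempt and no reset: what is moved stays moved. The work goes in short steps, Python scripts to look and compute and a tool call to move; the robot and the scene stay as the last step left them, time stands still between calls to the robot, and variables do not carry over. Pictures are saved under pics/ and viewed, at most 10 in all, crops included, and the job is handed in when it is done.

Besides the shell and the picture viewer there is one more tool, called after "Emit:" as name([rows], argument=value, ...), one row to a line, values as JSON. carry_out: Moves the arm, as the interface text tells. Its arguments: {"type":"object","properties":{"rows":{"type":"array"},"newtons":{"type":"number"}},"required":["rows"]}

```bash
mkdir -p pics
cat > h.py <<'E'
import numpy as np, cv2
from scipy.spatial.transform import Rotation as R
from plant import r
def snap(n,f=None):
    s=r.snapshot(n)
    if f: cv2.imwrite('pics/'+f,s['image'][:,:,::-1])
    return s
def ray(s,u,v):
    P=np.array(s['pose']); d=np.array([(u-s['cx'])/s['fx'],-(v-s['cy'])/s['fy'],-1.])
    return P[:3,3],P[:3,:3]@d
def onz(s,u,v,z):
    o,d=ray(s,u,v); return o+d*(z-o[2])/d[2]
def proj(s,p):
    P=np.array(s['pose']); c=P[:3,:3].T@(np.array(p)-P[:3,3])
    return s['cx']+s['fx']*c[0]/-c[2], s['cy']-s['fy']*c[1]/-c[2]
def totool(target,Rt=None):
    st=r.get_state(); A=R.from_quat(st['eef_rot'])
    d=A.inv().apply(np.array(target)-st['tool_pos'])*100
    t=(A.inv()*Rt).as_rotvec(degrees=True) if Rt is not None else None
    return d,t
E
python3 - <<'E'
from h import *
np.set_printoptions(precision=4,suppress=True)
for n in ('top','side'):
    s=snap(n,n+'0.png'); print(n,s['fx'],s['fy'],s['cx'],s['cy'],[k for k in s]); print(np.array(s['pose']))
st=r.get_state(); print(st)
print(R.from_quat(st['eef_rot']).as_matrix())
E
```

```text
top 555.8895333708292 555.8895333708292 331.3770664886907 239.73824403029013 ['image', 'fx', 'fy', 'cx', 'cy', 'pose']
[[-0.0096  0.9831 -0.1826  0.4525]
 [-0.9998 -0.0067  0.0166  0.0203]
 [ 0.0151  0.1827  0.983   1.0767]
 [ 0.      0.      0.      1.    ]]
side 554.5611965728685 554.5611965728685 310.9973648724954 238.82636650248787 ['image', 'fx', 'fy', 'cx', 'cy', 'pose']
[[-0.0834  0.7052 -0.7041 -0.0499]
 [-0.9965 -0.0619  0.056   0.0767]
 [-0.0041  0.7063  0.7079  0.7923]
 [ 0.      0.      0.      1.    ]]
{'clock': 0.1, 'q': array([ 1.3538,  0.6899, -0.1945,  1.5662,  0.1574,  0.9025, -0.2151]), 'qd': array([ 0.0007, -0.0016, -0.0011, -0.0019, -0.    ,  0.0025, -0.0026]), 'joint_torque': array([ -0.0039, -52.8492,  -1.2716, -15.3835,  -0.0525,   0.0019,
         0.0001]), 'tool_pos': array([ 0.1549, -0.6049,  0.238 ]), 'eef_rot': array([ 0.9921,  0.1251, -0.0002, -0.0008]), 'contact_force': array([-0.0785, -0.5777,  0.1549]), 'moment': array([-0.0039, -0.0018, -0.0182]), 'finger_force': 0.0, 'opening': 0.9986220355491071}
[[ 0.9687  0.2483 -0.0006]
 [ 0.2483 -0.9687  0.0015]
 [-0.0002 -0.0016 -1.    ]]
```

View pics/top0.png

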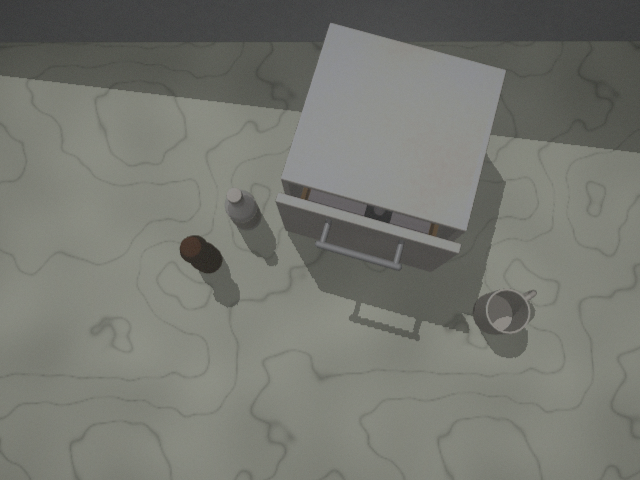

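View pics/side0.png

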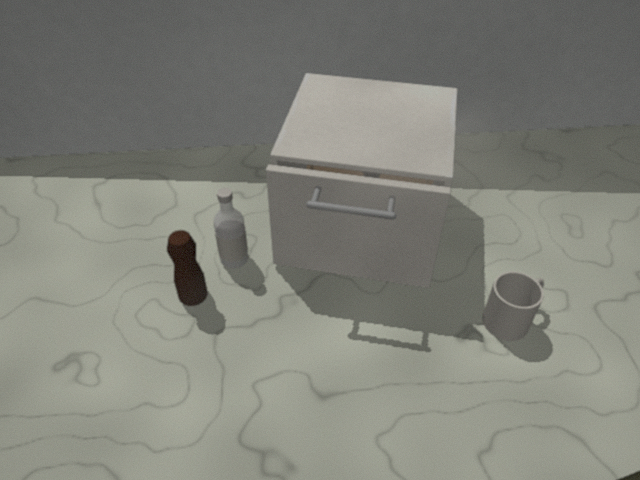

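The top view shows the cabinet's top corners at about (332,24), (504,70), (468,227) and (285,180). The handle bar runs from (319,245) to (399,265) and the drawer is a little ajar. The soap, mill and mug stand clear of the handle, and the knob is just visible near (378,210).

Run:
```python
from h import *
np.set_printoptions(precision=4,suppress=True)
s=snap('top'); t=snap('side')
C=[onz(s,*p,.24) for p in [(332,24),(504,70),(468,227),(285,180)]]
print(np.array(C))
fl,fr,br,bl=C[3],C[2],C[1],C[0]
ax=(fl+bl)*0
for a,b in((fl,bl),(fr,br),(fr,fl),(br,bl)): print(np.linalg.norm(b-a),np.degrees(np.arctan2(*(b-a)[1::-1])))
h=[onz(s,*p,.212) for p in [(319,245),(399,265)]]; print('handle',h,np.linalg.norm(h[0]-h[1]))
print('handle side',[onz(t,*p,.212) for p in [(309,206),(394,215)]])
print('panel top',[onz(s,*p,.236) for p in [(280,200),(458,246)]])
print('soap',onz(s,235,195,.17),'knob',onz(s,378,210,.2))
f=(fl+fr)/2; print('front mid',f)
```

```text
[[ 0.97    0.0017  0.24  ]
 [ 0.8877 -0.2781  0.24  ]
 [ 0.6265 -0.2049  0.24  ]
 [ 0.7032  0.0777  0.24  ]]
0.27740042778721097 -15.89366605133135
0.27126686686273005 -15.671714905740785
0.29278850596453404 74.80646410155566
0.2917270363759716 73.60394414540474
handle [array([0.6048, 0.0254, 0.212 ]), array([ 0.572 , -0.1002,  0.212 ])] 0.12976826076467765
handle side [array([0.6003, 0.0278, 0.212 ]), array([ 0.5679, -0.1011,  0.212 ])]
panel top [array([0.6722, 0.0856, 0.236 ]), array([ 0.5976, -0.1888,  0.236 ])]
soap [0.6985 0.1662 0.17  ] knob [ 0.6639 -0.0706  0.2   ]
front mid [ 0.6649 -0.0636  0.24  ]
```

```bash
cat >> h.py <<'E'
def down(th): # tool pointing down, tool x at angle th deg in world
    c,s=np.cos(np.radians(th)),np.sin(np.radians(th))
    return R.from_matrix(np.array([[c,s,0],[s,-c,0],[0,0,-1.]]))
np.set_printoptions(precision=3,suppress=True)
E
python3 - <<'E'
from h import *
print(totool([.585,-.037,.33],down(74.5)))
E
```

```text
(array([ 55.757, -44.37 ,  -9.137]), array([ -0.059,  -0.026, -60.128]))
```

Emit:
carry_out([
  [[5,-4,-5],[0,0,-5],0.3],
  [[10,-8,-9],[0,0,-11],0.58],
  [[14,-11.5,-9.1],[0,0,-17],0.58],
  [[18,-14.5,-9.1],[0,0,-23],0.58],
  [[22,-17.5,-9.1],[0,0,-29],0.58],
  [[26,-21,-9.1],[0,0,-35],0.58],
  [[30,-24,-9.1],[0,0,-41],0.58],
  [[34,-27,-9.1],[0,0,-47],0.58],
  [[38,-30,-9.1],[0,0,-53],0.58],
  [[42,-33.5,-9.1],[0,0,-60],0.58],
  [[45,-36,-9.1],[0,0,-60],0.58],
  [[48,-38.5,-9.1],[0,0,-60],0.58],
])

```text
clock: 1.4
tool_pos: [0.5031, -0.1424, 0.3296]
eef_rot: [0.797, 0.604, -0.0, 0.0]
contact_force: [1.0, -0.1, -0.1]
opening: 0.418
finger_force: 0.0
```

Run:
```python
from h import *
st=r.get_state(); print(st['clock'],st['tool_pos'],st['q'],st['contact_force'])
print(totool([.585,-.037,.33],down(74.5)))
```

```text
1.4 [ 0.503 -0.142  0.33 ] [ 0.536  0.481 -0.546  1.734  0.289  1.008 -0.389] [ 0.978 -0.109 -0.143]
(array([12.358,  5.045, -0.041]), array([-0.004,  0.018, -0.151]))
```

Emit:
carry_out([
  [[4,1.7,0],[0,0,0],0.58],
  [[8,3.4,0],[0,0,0],0.58],
  [[12.3,5,0],[0,0,0],0.58],
  [[12.3,5,0],[0,0,0],0.58],
  [[12.3,5,0],[0,0,0],0.58],
])

```text
clock: 1.9
tool_pos: [0.5836, -0.0379, 0.3292]
eef_rot: [0.796, 0.605, -0.0, -0.0]
contact_force: [0.2, -0.1, 0.3]
opening: 0.419
finger_force: 0.0
```

Run:
```python
from h import *
st=r.get_state(); print(st['clock'],st['tool_pos'])
s=snap('wrist','w1.png'); print(proj(s,[.5885,-.0375,.212]),np.array(s['pose']))
```

```text
1.9 [ 0.584 -0.038  0.329]
(np.float64(318.3809337899668), np.float64(232.2800005562405)) [[ 0.964  0.256  0.071  0.602]
 [-0.266  0.929  0.257  0.029]
 [-0.001 -0.266  0.964  0.475]
 [ 0.     0.     0.     1.   ]]
```

View pics/w1.png

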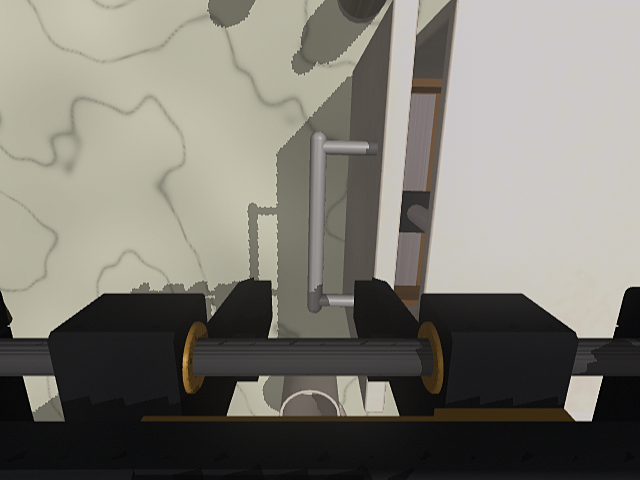

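The wrist view shows the bar from (318,133) to (315,308), with the right finger heading into the gap to the panel. Next I work out the bar's position and axis from these ends.

Run:
```python
from h import *
s=snap('wrist')
a,b=onz(s,318,134,.214),onz(s,314.5,308,.214); m=(a+b)/2
print(a,b,m,np.linalg.norm(a-b),np.degrees(np.arctan2(*(a-b)[1::-1])))
p=[onz(s,*q,.236) for q in((419,10),(385,280))]; print(np.degrees(np.arctan2(*(p[0]-p[1])[1::-1])))
yaw=-15.5;x=np.array([np.cos(np.radians(yaw)),np.sin(np.radians(yaw)),0])
g=m-.002*x; g[2]=.194
print(totool(g,down(74.5)))
```

```text
[0.607 0.031 0.214] [ 0.568 -0.099  0.214] [ 0.588 -0.034  0.214] 0.13551926702481076 73.46191849189789
70.85116619832364
(array([ 0.752,  0.087, 13.534]), array([-0.042,  0.106, -0.237]))
```

Emit:
carry_out([
  [[0.8,0.1,0],[0,0,0.8],0.58],
  [[0.8,0.1,3],[0,0,0.8],0.58],
  [[0.8,0.1,6],[0,0,0.8],0.58],
  [[0.8,0.1,8.5],[0,0,0.8],0.58],
  [[0.8,0.1,10.5],[0,0,0.8],0.58],
  [[0.8,0.1,12],[0,0,0.8],0.58],
  [[0.8,0.1,13.5],[0,0,0.8],0.58],
  [[0.8,0.1,13.5],[0,0,0.8],0.58],
])

```text
clock: 2.8
tool_pos: [0.5852, -0.0326, 0.193]
eef_rot: [0.801, 0.598, -0.002, -0.001]
contact_force: [0.3, -0.4, 0.1]
opening: 0.421
finger_force: 0.0
```

Emit:
carry_out([
  [[0,0,0],[0,0,0],0.85],
  [[0,0,0],[0,0,0],0.9],
  [[0,0,0],[0,0,0],0.95],
  [[0,0,0],[0,0,0],0.95],
  [[0,0,0],[0,0,0],0.95],
], newtons=15)

```text
clock: 3.3
tool_pos: [0.5876, -0.0316, 0.1956]
eef_rot: [0.801, 0.599, 0.001, 0.001]
contact_force: [0.2, -0.7, 3.3]
opening: 0.131
finger_force: 15.0
```

Emit:
carry_out([
  [[0,-0.8,0],[0,0,0],0.95],
  [[0,-2,0],[0,0,0],0.95],
  [[0,-3.3,0],[0,0,0],0.95],
  [[0,-4.6,0],[0,0,0],0.95],
  [[0,-5.9,0],[0,0,0],0.95],
  [[0,-7.2,0],[0,0,0],0.95],
  [[0,-8.5,0],[0,0,0],0.95],
  [[0,-9.6,0],[0,0,0],0.95],
  [[0,-10.4,0],[0,0,0],0.95],
  [[0,-11,0],[0,0,0],0.95],
  [[0,-11.3,0],[0,0,0],0.95],
  [[0,-11.5,0],[0,0,0],0.95],
], newtons=30)

```text
clock: 4.5
tool_pos: [0.477, 0.0015, 0.1955]
eef_rot: [0.801, 0.599, 0.001, 0.001]
contact_force: [2.9, -1.0, 6.9]
opening: 0.124
finger_force: 30.1
```

Emit:
carry_out([
  [[0,-0.2,0],[0,0,0],0.95],
  [[0,-0.4,0],[0,0,0],0.95],
  [[0,-0.6,0],[0,0,0],0.95],
  [[0,-0.6,0],[0,0,0],0.95],
])

```text
clock: 4.9
tool_pos: [0.4711, 0.0032, 0.1954]
eef_rot: [0.801, 0.599, 0.001, 0.001]
contact_force: [1.0, 0.1, 7.7]
opening: 0.119
finger_force: 30.1
```

Emit:
carry_out([
  [[0,-0.3,0],[0,0,0],0.95],
  [[0,-0.5,0],[0,0,0],0.95],
  [[0,-0.6,0],[0,0,0],0.95],
  [[0,-0.6,0],[0,0,0],0.95],
])

```text
clock: 5.3
tool_pos: [0.4655, 0.0049, 0.1954]
eef_rot: [0.801, 0.599, 0.001, 0.001]
contact_force: [0.9, -1.1, 7.5]
opening: 0.118
finger_force: 30.1
```

Emit:
carry_out([
  [[0,-0.2,0],[0,0,0],0.95],
  [[0,-0.4,0],[0,0,0],0.95],
  [[0,-0.4,0],[0,0,0],0.95],
])

```text
clock: 5.6
tool_pos: [0.4637, 0.0054, 0.1955]
eef_rot: [0.801, 0.599, 0.002, 0.002]
contact_force: [6.1, -2.8, 2.5]
opening: 0.121
finger_force: 30.1
```

Emit:
carry_out([
  [[0,-0.3,0],[0,0,0],0.95],
  [[0,-0.5,0],[0,0,0],0.95],
  [[0,-0.5,0],[0,0,0],0.95],
])

```text
clock: 5.9
tool_pos: [0.4638, 0.0055, 0.1956]
eef_rot: [0.802, 0.598, 0.006, 0.004]
contact_force: [17.8, -7.0, -8.2]
opening: 0.123
finger_force: 30.0
```

Emit:
carry_out([
  [[0,0.3,0],[0,0,0],0.95],
  [[0,0.5,0],[0,0,0],0.95],
  [[0,0.5,0],[0,0,0],0.75],
  [[0,0.5,0],[0,0,0],0.6],
  [[0,0.5,0],[0,0,0],0.6],
  [[0,0.5,0],[0,0,0],0.6],
])

```text
clock: 6.5
tool_pos: [0.4601, 0.0056, 0.1943]
eef_rot: [0.801, 0.599, -0.001, -0.0]
contact_force: [0.4, -0.4, -0.8]
opening: 0.398
finger_force: 0.0
```

Emit:
carry_out([
  [[0,0,-1.5],[0,0,0],0.6],
  [[0,0,-4],[0,0,0],0.6],
  [[0,0,-8],[0,0,0],0.6],
  [[0,0,-12],[0,0,0],0.5],
  [[0,0,-15],[0,0,0],0.4],
  [[0,0,-15],[0,0,0],0.3],
])

```text
clock: 7.1
tool_pos: [0.4629, 0.0063, 0.3481]
eef_rot: [0.801, 0.599, 0.003, 0.002]
contact_force: [0.4, -0.1, -0.1]
opening: 0.651
finger_force: 0.0
```

Run:
```python
from h import *
st=r.get_state(); print(st['clock'],st['tool_pos'],st['q'])
s=snap('wrist','w2.png'); s=snap('top','t2.png')
im=np.hstack([cv2.resize(cv2.imread('pics/w2.png'),(400,300)),cv2.imread('pics/t2.png')[100:400,180:580]]);cv2.imwrite('pics/c2.png',im)
```

```text
7.1 [0.463 0.006 0.348] [ 0.294  0.37  -0.581  1.864  0.244  0.971 -0.68 ]
```

View pics/c2.png

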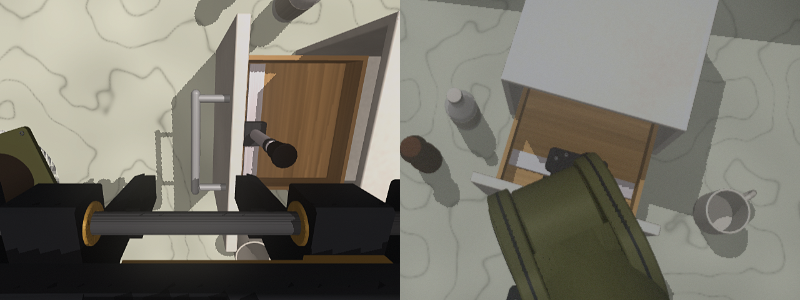

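The drawer is fully out. In the wrist picture the knob's cap is at about (282,153) in the half-size crop, i.e. (451,245) at full size, just behind the panel.

Run:
```python
from h import *
s=snap('wrist'); im=s['image']
m=(im.max(2)<50).astype(np.uint8); m[:, :400]=0; m[278:]=0
c=max(cv2.findContours(m,0,2)[0],key=cv2.contourArea); print(cv2.boundingRect(c),cv2.minEnclosingCircle(c))
print('knob',onz(s,451,245,.205))
a,b=onz(s,194*1.6,95*1.6,.214),onz(s,195*1.6,188*1.6,.214);print(a,b,(a+b)/2,np.degrees(np.arctan2(*(a-b)[1::-1])))
x=np.array([np.cos(np.radians(-16)),np.sin(np.radians(-16)),0])
k=onz(s,451,245,.205); print('dist along',(k-(a+b)/2)@x,'lateral',(k-(a+b)/2)@[-x[1],x[0],0])
k[2]=.33
print(totool(k,down(-16)),totool(k,down(164)))
```

```text
(425, 221, 57, 48) ((451.5, 242.5), 30.207714080810547)
knob [ 0.569 -0.042  0.205]
[0.477 0.065 0.214] [ 0.443 -0.054  0.214] [0.46  0.005 0.214] 74.17653832474363
dist along 0.11780054516085833 lateral -0.015473455810124366
(array([-1.472, 11.761,  1.35 ]), array([-0.031,  0.139, 89.574])) (array([-1.472, 11.761,  1.35 ]), array([ -0.14 ,  -0.031, -90.426]))
```

Emit:
carry_out([
  [[0,1.5,0],[0,0,-8],0.3],
  [[0,3,0],[0,0,-16],0.3],
  [[0,4.5,0],[0,0,-24],0.3],
  [[-0.5,6,0],[0,0,-32],0.3],
  [[-0.5,7.5,0],[0,0,-40],0.3],
  [[-1,9,0.3],[0,0,-48],0.3],
  [[-1,10,0.6],[0,0,-56],0.3],
  [[-1.5,11,1],[0,0,-64],0.3],
  [[-1.5,12,1.3],[0,0,-72],0.3],
  [[-1.5,12,1.3],[0,0,-80],0.3],
  [[-1.5,12,1.3],[0,0,-88],0.3],
  [[-1.5,12,1.3],[0,0,-90.4],0.3],
])

```text
clock: 8.45
tool_pos: [0.5709, -0.0429, 0.3292]
eef_rot: [0.137, 0.991, -0.0, -0.002]
contact_force: [-1.3, -0.5, 0.2]
opening: 0.701
finger_force: 0.0
```

Emit:
carry_out([
  [[0,0,0],[0,0,0],0.3],
  [[0,0,0],[0,0,0],0.3],
])

```text
clock: 8.65
tool_pos: [0.5713, -0.0428, 0.3303]
eef_rot: [0.14, 0.99, -0.0, -0.001]
contact_force: [-0.2, 0.8, -0.7]
opening: 0.703
finger_force: 0.0
```

Run:
```python
from h import *
st=r.get_state(); print(st['clock'],st['tool_pos'],st['q'],totool([.57,-.042,.33],down(164)))
s=snap('wrist','w3.png'); print(proj(s,[.57,-.042,.205]))
```

```text
8.65 [ 0.571 -0.043  0.33 ] [ 0.518  0.655 -0.951  1.578  0.559  1.205  0.749] (array([0.147, 0.039, 0.027]), array([-0.037, -0.142, -0.065]))
(np.float64(312.07327624748973), np.float64(229.41764719257353))
```

View pics/w3.png

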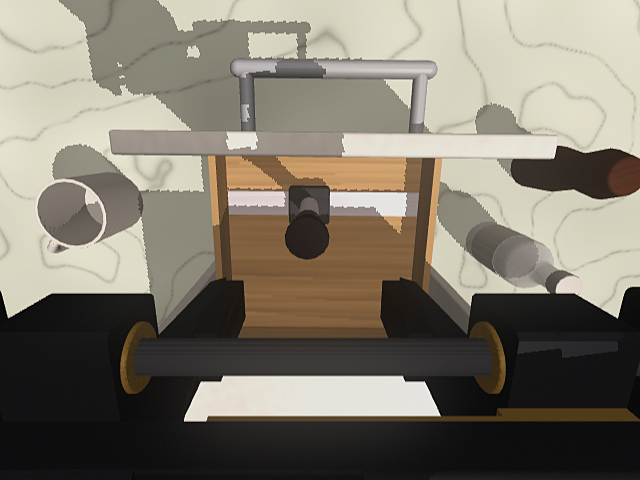

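The wrist view shows the knob's cap centred near (307.5,237), the bar from (235,67) to (434,69), and both sides of the knob clear for the fingers.

Run:
```python
from h import *
s=snap('wrist')
k=onz(s,307.5,237,.205); a,b=onz(s,233,67,.214),onz(s,435,69,.214); m=(a+b)/2
x=np.array([np.cos(np.radians(-16)),np.sin(np.radians(-16)),0])
print(k,m,(k-m)@x,np.degrees(np.arctan2(*(b-a)[1::-1])))
k2=k.copy(); k2[2]=.162; print(totool(k2,down(164)))
```

```text
[ 0.575 -0.047  0.205] [0.463 0.004 0.214] 0.12172278630915585 73.48143070446282
(array([-0.5  , -0.321, 16.897]), array([-0.032, -0.067, -0.056]))
```

Emit:
carry_out([
  [[-0.5,-0.3,2],[0,0,0],0.3],
  [[-0.5,-0.3,5],[0,0,0],0.3],
  [[-0.5,-0.3,8],[0,0,0],0.3],
  [[-0.5,-0.3,11],[0,0,0],0.3],
  [[-0.5,-0.3,13],[0,0,0],0.3],
  [[-0.5,-0.3,15],[0,0,0],0.3],
  [[-0.5,-0.3,16],[0,0,0],0.3],
  [[-0.5,-0.3,16.9],[0,0,0],0.3],
  [[-0.5,-0.3,16.9],[0,0,0],0.3],
])

```text
clock: 9.65
tool_pos: [0.5756, -0.0471, 0.162]
eef_rot: [0.139, 0.99, -0.0, -0.001]
contact_force: [-0.2, -0.3, -0.3]
opening: 0.7
finger_force: 0.0
```

Run:
```python
from h import *
st=r.get_state(); print(st['clock'],st['tool_pos'],st['q'],st['contact_force'])
s=snap('wrist','w4.png');t=snap('side','s4.png')
im=np.hstack([cv2.resize(cv2.imread('pics/w4.png'),(400,300)),cv2.imread('pics/s4.png')[100:400,180:580]]);cv2.imwrite('pics/c4.png',im)
```

```text
9.65 [ 0.576 -0.047  0.162] [ 0.45   0.845 -0.814  1.766  0.777  0.887  0.572] [-0.213 -0.327 -0.266]
```

View pics/c4.png

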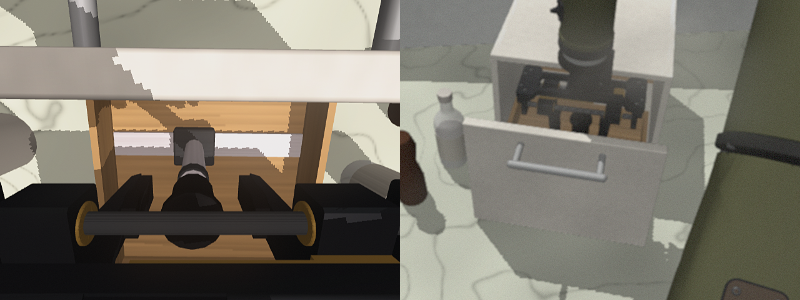

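The knob stands between the open fingers, centred at about (193,205) in the left half of the picture. I close on it now.

Emit:
carry_out([
  [[0,0,0],[0,0,0],0.6],
  [[0,0,0],[0,0,0],0.75],
  [[0,0,0],[0,0,0],0.85],
  [[0,0,0],[0,0,0],0.9],
  [[0,0,0],[0,0,0],0.9],
  [[0,0,0],[0,0,0],0.9],
], newtons=40)

```text
clock: 10.35
tool_pos: [0.5756, -0.049, 0.1631]
eef_rot: [0.14, 0.99, -0.002, -0.0]
contact_force: [-1.7, -3.3, 6.1]
opening: 0.382
finger_force: 43.0
```

The opening of 0.382 (33.6 mm) is too wide for the 28 mm grip, so the pads' upper edges are on the cap. I open, go 6 mm lower and close again.

Emit:
carry_out([
  [[0,0,0],[0,0,0],0.7],
  [[0,0,0],[0,0,0],0.4],
  [[0,0,0],[0,0,0],0.4],
  [[0,0,0.3],[0,0,0],0.4],
  [[0,0,0.6],[0,0,0],0.4],
  [[0,0,0.6],[0,0,0],0.4],
  [[0,0,0.6],[0,0,0],0.7],
  [[0,0,0.6],[0,0,0],0.8],
  [[0,0,0.6],[0,0,0],0.9],
  [[0,0,0.6],[0,0,0],0.9],
  [[0,0,0.6],[0,0,0],0.9],
  [[0,0,0.6],[0,0,0],0.9],
], newtons=40)

```text
clock: 11.55
tool_pos: [0.5754, -0.0489, 0.1565]
eef_rot: [0.14, 0.99, -0.002, -0.0]
contact_force: [-1.5, -5.4, 2.1]
opening: 0.379
finger_force: 40.0
```

Run:
```python
from h import *
s=snap('wrist')['image'][:,:,::-1][180:480,150:500]; g=(255*(s/255.)**.5).astype(np.uint8)
cv2.imwrite('pics/c5.png',cv2.resize(g,(700,600),interpolation=2))
```

```text
(no output)
```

View pics/c5.png

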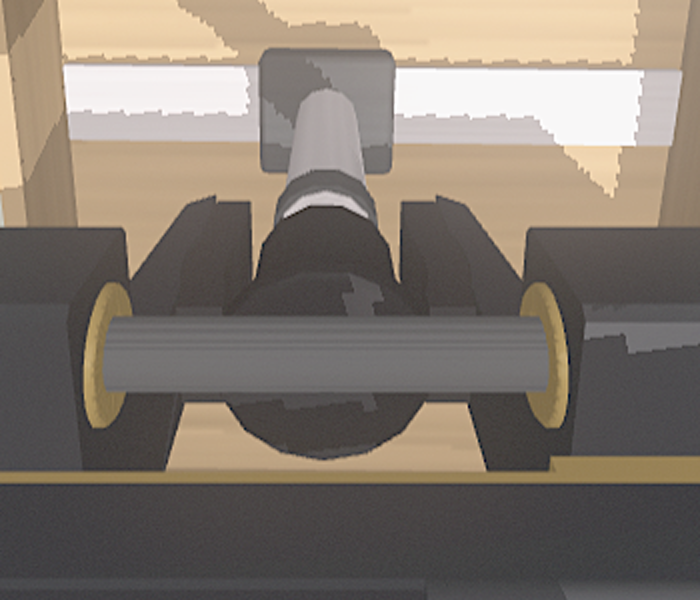

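The pads' flat faces are stopped by the 36 mm cap (edges at (228,370) and (425,370) in the crop), with a small gap left at the 28 mm grip. The fingers are flat above the pads, so going lower can't clear the cap. I'll hold the knob by its cap in the middle of the pads: open, go up 2.4 cm, shift 2 mm sideways to take out the side load, and close.

Emit:
carry_out([
  [[0,0,0],[0,0,0],0.7],
  [[0,0,0],[0,0,0],0.45],
  [[0,0,0],[0,0,0],0.4],
  [[0,-0.2,-1],[0,0,0],0.4],
  [[0,-0.2,-2],[0,0,0],0.4],
  [[0,-0.2,-2.4],[0,0,0],0.4],
  [[0,-0.2,-2.4],[0,0,0],0.6],
  [[0,-0.2,-2.4],[0,0,0],0.75],
  [[0,-0.2,-2.4],[0,0,0],0.9],
  [[0,-0.2,-2.4],[0,0,0],0.9],
  [[0,-0.2,-2.4],[0,0,0],0.9],
  [[0,-0.2,-2.4],[0,0,0],0.9],
], newtons=40)

```text
clock: 12.8
tool_pos: [0.5753, -0.0489, 0.1804]
eef_rot: [0.139, 0.99, 0.0, -0.0]
contact_force: [0.0, 0.8, -0.2]
opening: 0.377
finger_force: 39.5
```

Emit:
carry_out([
  [[0,0,-0.3],[0,0,0],0.9],
  [[0,0,-0.8],[0,0,0],0.9],
  [[0,0,-1.4],[0,0,0],0.9],
  [[0,0,-2],[0,0,0],0.9],
  [[0,0,-2.6],[0,0,0],0.9],
  [[0,0,-3.2],[0,0,0],0.9],
  [[0,0,-3.8],[0,0,0],0.9],
  [[0,0,-4.4],[0,0,0],0.9],
  [[0,0,-4.8],[0,0,0],0.9],
  [[0,0,-5],[0,0,0],0.9],
  [[0,0,-5],[0,0,0],0.9],
  [[0,0,-5],[0,0,0],0.9],
])

```text
clock: 14.0
tool_pos: [0.5752, -0.0489, 0.2306]
eef_rot: [0.139, 0.99, -0.0, -0.0]
contact_force: [1.6, 2.4, -8.7]
opening: 0.376
finger_force: 40.1
```

Run:
```python
from h import *
w=snap('wrist'); print(w['fx'])
s=w['image'][:,:,::-1][130:430,150:500]; g=(255*(s/255.)**.5).astype(np.uint8)
cv2.imwrite('pics/c6.png',cv2.resize(g,(700,600),interpolation=2))
```

```text
352.73321668899433
```

View pics/c6.png

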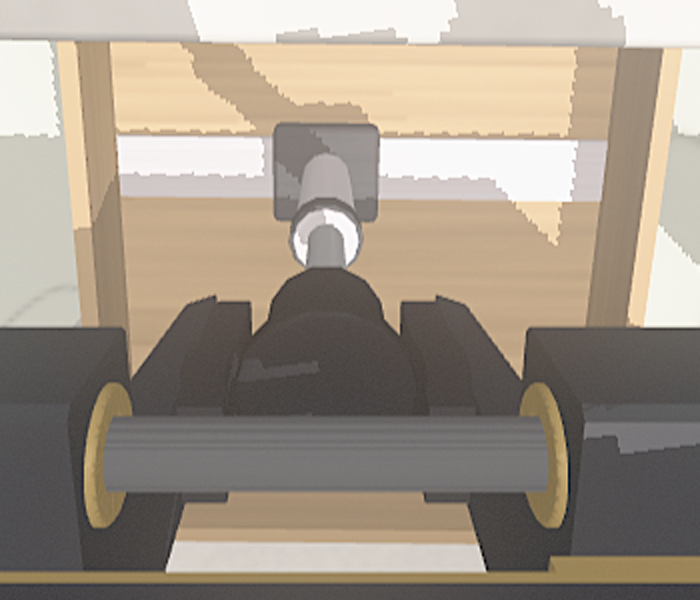

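The rod is out about 50 mm, visible at (326,250) below the knob, with the tube mouth around (326,235). The cap is held firmly and the spring pulls with about 8.7 N. I carry on up to near the mark.

Emit:
carry_out([
  [[0,0,-0.4],[0,0,0],0.9],
  [[0,0,-1],[0,0,0],0.9],
  [[0,0,-1.6],[0,0,0],0.9],
  [[0,0,-2.2],[0,0,0],0.9],
  [[0,0,-2.8],[0,0,0],0.9],
  [[0,0,-3.2],[0,0,0],0.9],
  [[0,0,-3.5],[0,0,0],0.9],
  [[0,0,-3.6],[0,0,0],0.9],
  [[0,0,-3.6],[0,0,0],0.9],
  [[0,0,-3.6],[0,0,0],0.9],
])

```text
clock: 15.05
tool_pos: [0.5752, -0.049, 0.2665]
eef_rot: [0.139, 0.99, -0.0, -0.0]
contact_force: [1.5, 1.5, -10.8]
opening: 0.378
finger_force: 40.3
```

Run:
```python
from h import *
st=r.get_state(); print(st['tool_pos'],st['contact_force'])
w=snap('wrist')
k=[.5755,-.0489]
for z in (.155,.161,.168+.0866): print(z,proj(w,k+[z]))
t=snap('side')['image'][:,:,::-1]
s=w['image'][:,:,::-1][100:400,220:420]; f=lambda s:(255*(s/255.)**.5).astype(np.uint8)
cv2.imwrite('pics/c7.png',np.hstack([cv2.resize(f(s),(400,600),interpolation=2),cv2.resize(f(t)[120:270,290:390],(400,600),interpolation=2)]))
```

```text
[ 0.575 -0.049  0.267] [  1.527   1.537 -10.755]
0.155 (np.float64(311.61872237745257), np.float64(235.68002853451748))
0.161 (np.float64(311.5994444566115), np.float64(237.7653633301648))
0.2546 (np.float64(311.129366319682), np.float64(288.61474193761734))
```

View pics/c7.png

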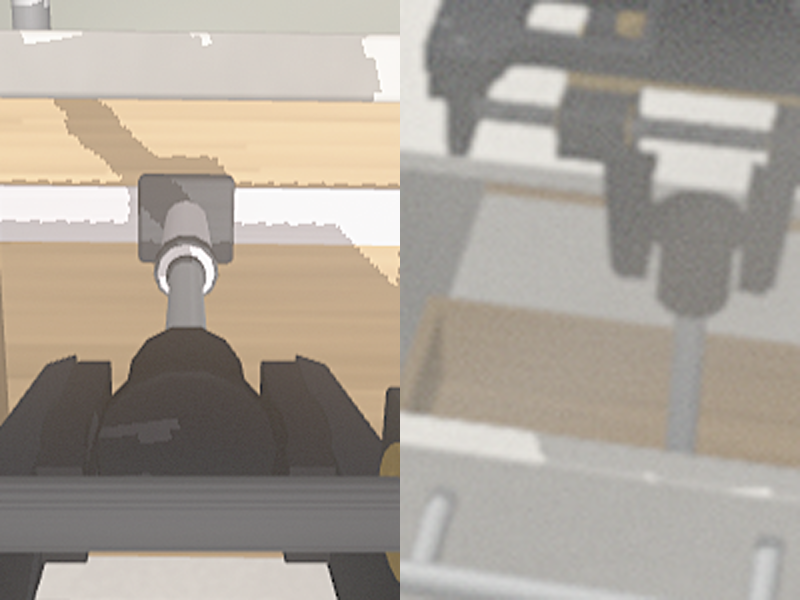

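Run:
```python
from h import *
w=snap('wrist'); k=np.array([.5752,-.049]); x=np.array([np.cos(np.radians(-16)),np.sin(np.radians(-16))])
for l in (.080,.083,.086,.089): print(l,'knob bottom front edge',proj(w,[*(k-.014*x),.168+l]))
print('mouth near/far edges',proj(w,[*(k+.0125*x),.155]),proj(w,[*(k-.0125*x),.155]))
for l in (.080,.083,.085,.087,.090): print(l,'ring lo far/ top far/ top near',[np.round(proj(w,[*(k+a*x),z+l-.085])[1],1) for a,z in((-.0075,.155),(-.0075,.161),(.0075,.161),(.0075,.155))])
im=w['image'][:,:,::-1][212:272,281:341]; cv2.imwrite('pics/c8.png',cv2.resize((255*(im/255.)**.5).astype(np.uint8),(600,600),interpolation=0))
```

```text
0.08 knob bottom front edge (np.float64(310.8043081221725), np.float64(256.29600946773655))
0.083 knob bottom front edge (np.float64(310.77566990275204), np.float64(258.2438168742261))
0.086 knob bottom front edge (np.float64(310.7460413791013), np.float64(260.2589790937402))
0.089 knob bottom front edge (np.float64(310.71537028066695), np.float64(262.34505126948034))
mouth near/far edges (np.float64(311.38231961761574), np.float64(251.1611349702051)) (np.float64(311.3795180131116), np.float64(219.15705435077498))
0.08 ring lo far/ top far/ top near [np.float64(224.2), np.float64(226.0), np.float64(245.3), np.float64(243.1)]
0.083 ring lo far/ top far/ top near [np.float64(225.1), np.float64(226.9), np.float64(246.4), np.float64(244.2)]
0.085 ring lo far/ top far/ top near [np.float64(225.7), np.float64(227.6), np.float64(247.2), np.float64(244.9)]
0.087 ring lo far/ top far/ top near [np.float64(226.3), np.float64(228.2), np.float64(247.9), np.float64(245.6)]
0.09 ring lo far/ top far/ top near [np.float64(227.2), np.float64(229.2), np.float64(249.1), np.float64(246.8)]
```

View pics/c8.png

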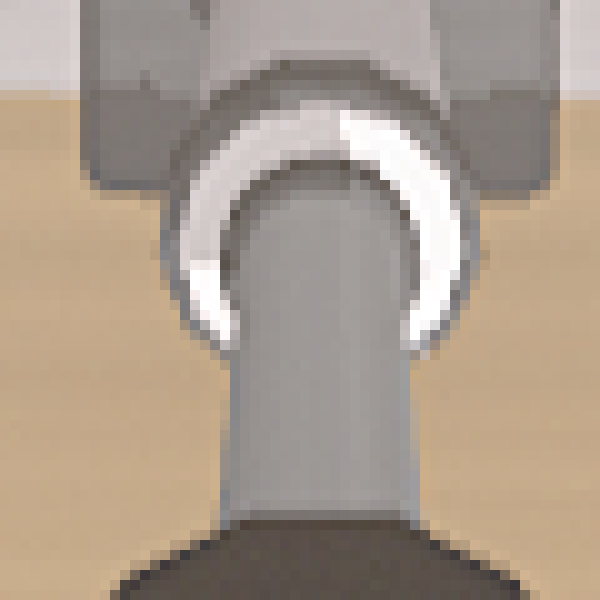

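The enlarged view shows the dark ring around the rod right at the white tube mouth: its lower edge is near row 228, and the mouth's far edge near row 222. Together with the knob's lower edge at row 264, this puts the rod at about 86 mm. I add 1.5 mm so the ring is clearly out, then hold steady.

Emit:
carry_out([
  [[0,0,-0.1],[0,0,0],0.9],
  [[0,0,-0.15],[0,0,0],0.9],
  [[0,0,-0.15],[0,0,0],0.9],
  [[0,0,-0.15],[0,0,0],0.9],
  [[0,0,-0.15],[0,0,0],0.9],
])

```text
clock: 15.7
tool_pos: [0.5752, -0.049, 0.2682]
eef_rot: [0.139, 0.99, -0.0, -0.0]
contact_force: [0.5, 1.0, -11.6]
opening: 0.377
finger_force: 40.4
```

Run:
```python
from h import *
st=r.get_state(); print(st['clock'],st['tool_pos'],st['contact_force'],st['opening'],np.abs(st['qd']).max())
print(r.finish_job())
```

```text
15.7 [ 0.575 -0.049  0.268] [  0.483   1.035 -11.554] 0.37654192100285194 0.001741101081479872
the job is handed in; nothing more can be done
None
```

I pulled the drawer out to its stop and drew the rod up about 88 mm by arm travel, so the ring should be just clear of the tube mouth; the arm is holding the knob there, steady, by its cap rather than its grip, and I handed the job in at 15.7 s.

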